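# Feel out the worn stirrer bearing and sleeve it off

## Robot

A 6-joint arm with a two-finger parallel gripper is mounted at the origin on a cart in front of the work surface, level with it; the furniture and walls round the work are solid. World frame = base frame: x ahead of the robot, y to its left, z up, the work surface at z = 0. Lengths are in m, angles in rad, forces in N, time in s.
With the tool pointing down it reaches from about 0.25 to 0.775 m from the base axis. Payload 4 kg.
Tool frame: the origin (TCP) lies midway between the tips of the shut fingers; the grasp point (between the pads) lies 19 mm behind it; z points along the fingers, x is the direction in which the jaws open and shut, and the axes are right-handed (so a half turn about z gives the same grasp; the last joint's range is limited). The gripper opens to 94 mm and grips with 3 to 60 N. Pads are 16 mm wide; open, the fingers measure 119 mm over their backs; the gripper's body (75 mm by 177 mm) begins 78 mm behind the grasp point.
Start: joints at [-1.354, 0.087, 1.371, -0, 1.684, -0.103], TCP at [0.173, -0.522, 0.206] pointing down, gripper open.
Joint ranges: [-3.1, 3.1], [-0.76, 2.03], [0.27, 2.55], [-1.08, 4.22], [0.17, 2.65], [-2.57, 2.57]. Speed limits (rad/s): [2.79, 2.79, 3.14, 3.14, 3.14, 3.14].

## Interface

Orientations are given as [roll, pitch, yaw] about the fixed x, y, z axes, in that order (R = Rz(yaw) Ry(pitch) Rx(roll)).
In Python, from bench import robot, eyes, close_job gives the robot as it stands.
- The arm moves only by the shell command python3 -m jog 'ROWS'. ROWS is JSON, a list of rows, each a list of 3 entries, a list of its own where there are three numbers: the turn, a rotation vector about the tool's x, y, z in degrees, then the shift along the tool's x, y, z in mm, then the closure, from -1 (fully open) to 1 (shut). In form: [[[wx, wy, wz], [x, y, z], claw], ...]. A call has 1 to 5 rows; each row is the pose to reach, as a shift and turn from the pose commanded when the call began, along the tool's axes at that moment; what a row does not reach only later rows make up. A row lasts 1/10 s, in which the tool goes at most 50 mm and 8.59 degrees, less where a joint would pass 70% of its speed; a pose out of reach is approached as far as the arm can. A call with a gripper value outside its range is refused whole. The fingers move at their own pace and stop on an object; the grip force is fixed at half the most. Time passes only in rows, so rows that repeat a pose let the fingers close. It gives the time, the measured TCP pose, the force and the opening at its end, in the units of the state.
- robot.get_obs(): the state, without advancing time (a new reading comes with each control period).
- eyes.snapshot(name): name is "scene" or "top"; returns (picture, depth): 384x512x3 uint8, red, green, blue; 384x512 float32, m along the optical axis (not along the pixel's ray), 0 where there is no reading.
- eyes.camera_params(name): a dict with "mtx" (3x3 intrinsics, pixels), "k1" (the pictures are not rectified: a ray, as slopes to the right and down, at radius r is drawn at 1 + k1 r^2 times it, then the intrinsics apply), "world_to_cam" (4x4, takes a point from world to camera coordinates). Camera axes: x right, y up, looking along -z (the intrinsics and any distortion apply to the point x, -y, -z); pixel columns grow to the right and rows downward; lengths in m; the calibration is good to about 2 mm. A picture is of the moment at which its call begins. camera_params takes no time and is no camera call.
- close_job(): hands the job in, once; it reports no verdict.
The state is a dict: "time": time; "joint_positions": joint angles; "qvel": joint speeds; "joint_torque": joint torques, N m; "tool_pos": TCP position; "ee_rot": TCP orientation; "wrist_force": force on the tool from outside, world axes, zero at the start; "wrist_torque": the same for the moment, N m; "width": finger opening in m.
Only numpy, scipy, OpenCV 4.12 (cv2) and the standard library are available. Lean on these libraries where they do the work, as an engineer would, in place of code of your own. Each camera call takes 0.05 s, during which the arm holds its last target. There are 200 camera calls.

## Task

One of the three stirrer bearings screwed to the worktop is worn: its upright shaft has clearly more play than the other two. Find it by feel: push each shaft gently to the right until it meets its stop and leave it leaning there, and to make sure of the worn one rock it over to its left stop and back to the right one; never press a shaft harder than 20 N. Then take the worn bearing out of use by slipping the aluminium sleeve over its leaning shaft without straightening it, so that the sleeve stands squarely and centred on the housing, let go, and leave the bottle and the beaker where they are.

Things in the scene. Friction and masses are not known exactly. Their poses are not given: they have to be found in the camera images.
- unit_a: one of three look-alike stirrer bearings screwed to the worktop: aluminium flange 72 x 72 x 8 mm, round housing 54 mm across with flat top 36 mm above the worktop, steel shaft 12 mm across standing up from its middle to 90 mm. Origin: centre of the flange's underside; z up, y (roughly the robot's left; yaw within 0.3 rad) is the way the shaft rocks. Its pivot axis is level, along x, 12 mm up
- shaft_a: steel shaft of unit_a, 12 mm across, 78 mm from pivot to tip; origin on the pivot, z along the shaft to its tip
- tip_a (a point): centre of the top end of unit_a's shaft, 78 mm above its pivot. All shafts start nearly upright. A shaft drags with 0.6 to 2.2 N, stays where left, and meets a stiff stop each side (3 to 17 N per mm, stiffer lower down). Tip travel between stops: good 8 to 9 mm, worn over 20 mm; its middle is up to 1.5 mm off upright. At half the height above the pivot the travel is half as much
- unit_b: one of three look-alike stirrer bearings screwed to the worktop: aluminium flange 72 x 72 x 8 mm, round housing 54 mm across with flat top 36 mm above the worktop, steel shaft 12 mm across standing up from its middle to 90 mm. Origin: centre of the flange's underside; z up, y (roughly the robot's left; yaw within 0.3 rad) is the way the shaft rocks. Its pivot axis is level, along x, 12 mm up
- shaft_b: steel shaft of unit_b, 12 mm across, 78 mm from pivot to tip; origin on the pivot, z along the shaft to its tip
- tip_b (a point): centre of the top end of unit_b's shaft, 78 mm above its pivot. All shafts start nearly upright. A shaft drags with 0.6 to 2.2 N, stays where left, and meets a stiff stop each side (3 to 17 N per mm, stiffer lower down). Tip travel between stops: good 8 to 9 mm, worn over 20 mm; its middle is up to 1.5 mm off upright. At half the height above the pivot the travel is half as much
- unit_c: one of three look-alike stirrer bearings screwed to the worktop: aluminium flange 72 x 72 x 8 mm, round housing 54 mm across with flat top 36 mm above the worktop, steel shaft 12 mm across standing up from its middle to 90 mm. Origin: centre of the flange's underside; z up, y (roughly the robot's left; yaw within 0.3 rad) is the way the shaft rocks. Its pivot axis is level, along x, 12 mm up
- shaft_c: steel shaft of unit_c, 12 mm across, 78 mm from pivot to tip; origin on the pivot, z along the shaft to its tip
- tip_c (a point): centre of the top end of unit_c's shaft, 78 mm above its pivot. All shafts start nearly upright. A shaft drags with 0.6 to 2.2 N, stays where left, and meets a stiff stop each side (3 to 17 N per mm, stiffer lower down). Tip travel between stops: good 8 to 9 mm, worn over 20 mm; its middle is up to 1.5 mm off upright. At half the height above the pivot the travel is half as much
- sleeve: loose plain aluminium tube standing on end in front of the units, 50 mm outside diameter, 40 mm bore through its whole length, 54 mm high, 0.1 to 0.16 kg, both ends alike. Origin: centre of its lower end; z along the tube
- bottle_cream: bystander: square clear bottle with a cream cap, 66 mm wide, 125 mm high, behind the units; origin under its centre
- beaker: bystander: small clear beaker, 56 mm across, 76 mm high, behind the units; origin under its centre
Not all that is in view belongs to the job. Leave any green look-alike of the unit_b alone.

How it is judged:
On the way, in this order (a step that is already met when the one before it is completed fails the run):
1. the worn bearing's shaft is rocked to its left stop (a good one does not go so far) ((y of tip_a in the frame of unit_a above 0.0112 m or y of tip_b in the frame of unit_b above 0.0112 m or y of tip_c in the frame of unit_c above 0.0112 m)), for 0.05 s.
2. then it is rocked to its right stop (a good one does not go so far) ((y of tip_a in the frame of unit_a below -0.0112 m or y of tip_b in the frame of unit_b below -0.0112 m or y of tip_c in the frame of unit_c below -0.0112 m)), for 0.05 s.
At the end, for the whole second after the job is handed in: Sleeve released over the worn shaft, upright within 0.08 rad, lower end within 4 mm of the housing's top, axis within 9 mm of the housing's; all shafts lean right: good tips at least 3 mm off upright (stops at 4.5 to 5.2 mm), the worn tip at least 6.5 mm, which no good one can (angle between sleeve's own z axis and vertical below 0.08 rad and linear speed of sleeve below 0.02 m/s and y of tip_a in the frame of unit_a below -0.003 m and y of tip_b in the frame of unit_b below -0.003 m and y of tip_c in the frame of unit_c below -0.003 m and ((horizontal distance between sleeve and unit_a below 0.009 m and z of sleeve in the frame of unit_a between 0.032 and 0.04 m and y of tip_a in the frame of unit_a below -0.0065 m) or (horizontal distance between sleeve and unit_b below 0.009 m and z of sleeve in the frame of unit_b between 0.032 and 0.04 m and y of tip_b in the frame of unit_b below -0.0065 m) or (horizontal distance between sleeve and unit_c below 0.009 m and z of sleeve in the frame of unit_c between 0.032 and 0.04 m and y of tip_c in the frame of unit_c below -0.0065 m))); the robot touches nothing.
It fails at once if a shaft is loaded with more than 20 N (contact force between any of shaft_a, shaft_b, shaft_c and anything else above 20 N).
It fails at once if the bottle or the beaker is shifted by more than 25 mm or tipped (distance of any of bottle_cream, beaker from where it was at the start of the episode above 0.025 m or angle between any of bottle_cream, beaker's own z axis and vertical above 0.3 rad).
It also fails if it takes over 72 s, if anything falls off the work surface, if the arm or the gripper's body presses on something with over 40 N, if the wrist force passes 120 N, or if a joint passes its speed limit or range.

## Working session

There is one attempt and no reset: what is moved stays moved. The work goes in short steps, Python scripts to look and compute and a shell command to move; the robot and the scene stay as the last step left them, time stands still between calls to the robot, and variables do not carry over. Pictures are saved under pics/ and viewed, about 8 in all and at most 12, crops included, and the job is handed in when it is done.

```bash
mkdir -p pics; ls; python3 - <<'E'
from bench import robot, eyes
import cv2, numpy as np
o=robot.get_obs(); print({k:np.round(v,3).tolist() for k,v in o.items()})
for n in("scene","top"):
    im,d=eyes.snapshot(n); cv2.imwrite(f"pics/{n}0.png",im[:,:,::-1]); np.savez(f"{n}0.npz",im=im,d=d)
    p=eyes.camera_params(n); print(n,p["k1"],np.round(p["mtx"],1).tolist(),np.round(np.linalg.inv(p["world_to_cam"]),3).tolist())
E
```

```text
pics
{'time': 0.0, 'joint_positions': [-1.354, 0.088, 1.372, -0.0, 1.684, -0.103], 'qvel': [0.0, 0.001, 0.0, 0.0, -0.002, -0.0], 'joint_torque': [0.001, -34.019, -30.242, 0.072, 0.033, -0.0], 'tool_pos': [0.173, -0.522, 0.204], 'ee_rot': [-3.141, 0.002, -1.251], 'wrist_force': [-0.368, -0.376, -0.85], 'wrist_torque': [0.006, -0.027, -0.032], 'width': 0.094}
scene -0.040744740352475835 [[422.3, 0.0, 259.7], [0.0, 422.3, 197.1], [0.0, 0.0, 1.0]] [[0.876, 0.33, -0.352, 0.292], [-0.482, 0.618, -0.621, -0.567], [0.013, 0.714, 0.7, 0.709], [0.0, 0.0, 0.0, 1.0]]
top -0.012414429790865544 [[365.5, 0.0, 254.3], [0.0, 365.5, 191.5], [0.0, 0.0, 1.0]] [[-0.003, 0.983, -0.185, 0.462], [-1.0, -0.003, -0.0, 0.002], [-0.001, 0.185, 0.983, 0.921], [0.0, 0.0, 0.0, 1.0]]
```

View pics/scene0.png

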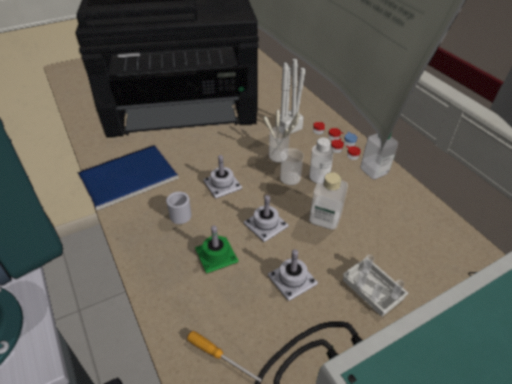

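View pics/top0.png

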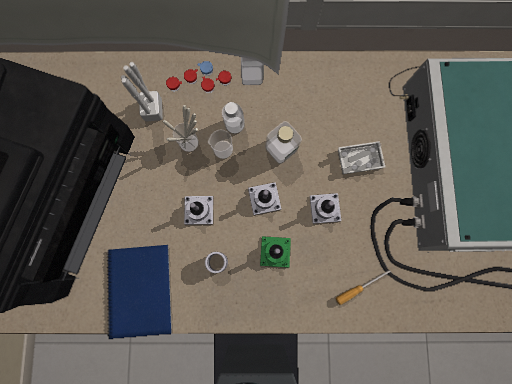

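The scene view shows three grey units at about (222,180), (266,217) and (294,273), with the sleeve at (178,207) and the green decoy at (216,250). In the top view the units are at (199,210), (265,199) and (326,208), the sleeve at (215,263) and the green one at (276,251). The bottle is at (284,140) and the beaker at (222,145).

```bash
cat > h.py <<'E'
import numpy as np, cv2
from bench import robot, eyes
def cloud(n,d):
    p=eyes.camera_params(n); h,w=d.shape
    uv=np.stack(np.meshgrid(np.arange(w),np.arange(h)),-1).reshape(-1,2).astype(float)
    s=cv2.undistortPoints(uv[:,None],p["mtx"],np.array([p["k1"],0,0,0,0.]))[:,0]
    z=d.reshape(-1); T=np.linalg.inv(p["world_to_cam"])
    P=np.c_[s[:,0]*z,-s[:,1]*z,-z]@T[:3,:3].T+T[:3,3]
    P[z==0]=np.nan
    return P.reshape(h,w,3)
def rays(n,uv):
    p=eyes.camera_params(n); T=np.linalg.inv(p["world_to_cam"])
    s=cv2.undistortPoints(np.array(uv,float).reshape(-1,1,2),p["mtx"],np.array([p["k1"],0,0,0,0.]))[:,0]
    return T[:3,3],np.c_[s[:,0],-s[:,1],-np.ones(len(s))]@T[:3,:3].T
def onplane(n,uv,z):
    c,r=rays(n,uv); return c+r*((z-c[2])/r[:,2])[:,None]
def shot(n,name=None):
    im,d=eyes.snapshot(n)
    if name: cv2.imwrite(f"pics/{name}.png",im[:,:,::-1])
    return im,d
E
cat > m.py <<'E'
from h import *
D=np.load("top0.npz"); im,d=D["im"],D["d"]; P=cloud("top",d); S=np.load("scene0.npz"); Q=cloud("scene",S["d"])
print("table z",np.nanmedian(P[260:300,300:330,2]))
for nm,(u,v) in dict(L=(199,210),M=(265,199),R=(326,208),S=(215,263),G=(276,251),bottle=(284,140),beak=(222,145)).items():
    c=onplane("top",[(u,v)],0.0)[0]
    out=[]
    for C in (P,Q):
        A=C.reshape(-1,3); A=A[np.hypot(A[:,0]-c[0],A[:,1]-c[1])<0.065]
        for lo,hi in((.004,.013),(.030,.042),(.046,.062),(.07,.1)):
            B=A[(A[:,2]>lo)&(A[:,2]<hi)]
            if len(B)>3:
                (cx,cy),wh,an=cv2.minAreaRect(B[:,:2].astype(np.float32)); out.append((lo,len(B),round(cx,4),round(cy,4),np.round(wh,3).tolist(),round(an,1)))
    print(nm,c[:2].round(3)); [print("   ",x) for x in out]
b=im[165:290,170:360]; cv2.imwrite("pics/crop.png",cv2.resize(b[:,:,::-1],None,fx=4,fy=4,interpolation=cv2.INTER_CUBIC))
E
python3 m.py
```

```text
table z 0.0010019177242710509
L [0.588 0.143]
    (0.004, 424, 0.5838, 0.1427, [0.121, 0.118], 87.3)
    (0.03, 335, 0.5873, 0.1437, [0.052, 0.052], 0.7)
    (0.046, 7, 0.5856, 0.1404, [0.002, 0.009], 62.0)
    (0.07, 34, 0.5874, 0.1448, [0.012, 0.01], 89.9)
    (0.004, 293, 0.5863, 0.1432, [0.077, 0.072], 89.5)
    (0.03, 259, 0.5862, 0.1405, [0.052, 0.051], 66.9)
    (0.046, 27, 0.5853, 0.1397, [0.009, 0.012], 72.1)
    (0.07, 44, 0.5862, 0.1431, [0.011, 0.01], 71.2)
M [ 0.616 -0.025]
    (0.004, 424, 0.6176, -0.0212, [0.118, 0.121], 74.4)
    (0.03, 338, 0.6167, -0.0225, [0.052, 0.052], 89.9)
    (0.046, 6, 0.6125, -0.0232, [0.003, 0.01], 1.4)
    (0.07, 24, 0.6167, -0.0223, [0.011, 0.009], 3.6)
    (0.004, 376, 0.6157, -0.023, [0.072, 0.073], 11.9)
    (0.03, 337, 0.6146, -0.0248, [0.051, 0.053], 52.5)
    (0.046, 24, 0.6138, -0.0277, [0.004, 0.009], 63.8)
    (0.07, 53, 0.6155, -0.0251, [0.01, 0.011], 17.9)
R [ 0.592 -0.18 ]
    (0.004, 421, 0.5949, -0.1778, [0.12, 0.126], 59.0)
    (0.03, 342, 0.5909, -0.1758, [0.052, 0.053], 0.2)
    (0.046, 9, 0.5902, -0.1723, [0.012, 0.005],
[... 1222 characters left out ...]
0.0678, [0.066, 0.066], 39.5)
    (0.004, 68, 0.7367, -0.0935, [0.028, 0.067], 73.6)
    (0.03, 107, 0.7425, -0.0929, [0.035, 0.074], 80.1)
    (0.046, 140, 0.7412, -0.093, [0.034, 0.073], 78.9)
    (0.07, 633, 0.7473, -0.0694, [0.068, 0.065], 40.1)
beak [0.76  0.087]
    (0.004, 211, 0.7604, 0.0887, [0.124, 0.114], 52.2)
    (0.03, 96, 0.7744, 0.0975, [0.096, 0.091], 67.4)
    (0.046, 130, 0.7745, 0.0961, [0.094, 0.092], 67.1)
    (0.07, 272, 0.7776, 0.0926, [0.098, 0.098], 60.9)
    (0.004, 81, 0.7519, 0.0843, [0.062, 0.122], 23.8)
    (0.03, 159, 0.7508, 0.0841, [0.063, 0.126], 20.6)
    (0.046, 283, 0.7532, 0.088, [0.067, 0.125], 12.2)
    (0.07, 294, 0.776, 0.0963, [0.099, 0.098], 67.8)
```

View pics/crop.png

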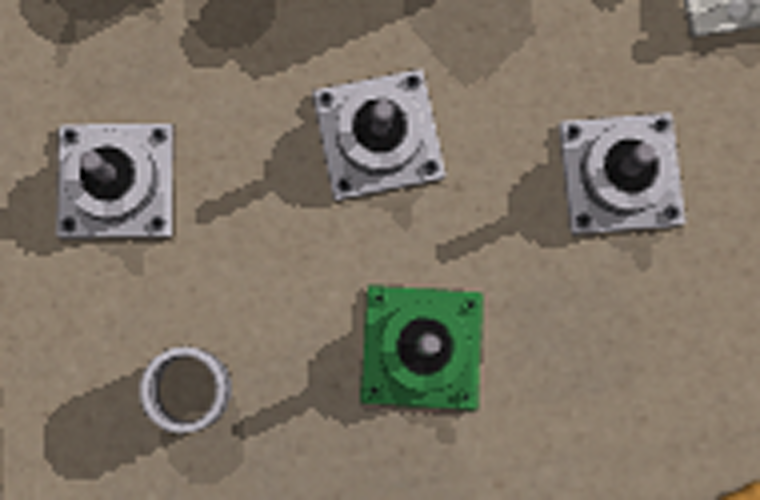

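The crop shows unit yaws of about 0 (left, L), +0.19 (middle, M) and +0.08 rad (right, R). Averaging the two views puts the housings at L (0.587, 0.142), M (0.616, -0.024) and R (0.5905, -0.176), and the sleeve at (0.458, 0.0935). I'll straddle each shaft with half-open jaws and start with R.

```bash
cat > go.py <<'E'
import sys; from h import *
# usage: go.py x y z yaw -> tool-frame shift (mm) and turn about tool z (deg)
x,y,z,w=map(float,sys.argv[1:5]); o=robot.get_obs(); p=np.array(o["tool_pos"]); e=o["ee_rot"]
from scipy.spatial.transform import Rotation as R
M=R.from_euler("xyz",e); T=R.from_euler("xyz",[np.pi,0,w])
print("t",round(o["time"],2),"pos",p.round(4),"rpy",np.round(e,3),"F",np.round(o["wrist_force"],2),"w",round(o["width"],3))
print("shift",(M.inv().apply(np.array([x,y,z])-p)*1000).round(1),"turn",(M.inv()*T).as_rotvec(degrees=True).round(2))
E
J="python3 -m jog"
python3 -m jog '[[[0,0,0],[-133,-111,0],0],[[0,0,0],[-133,-111,0],0],[[0,0,0],[-133,-111,0],0],[[0,0,0],[-133,-111,0],0]]'
python3 -m jog '[[[0,0,0],[-133,-111,0],0],[[0,0,0],[-133,-111,0],0],[[0,0,0],[-133,-111,0],0],[[0,0,0],[-133,-111,0],0]]'
python3 -m jog '[[[0,0,7],[0,0,0],0],[[0,0,13.7],[0,0,0],0],[[0,0,13.7],[0,0,0],0]]'
python3 go.py 0.5905 -0.176 0.15 -1.49
```

```text
time: 0.5
tool_pos: [0.2372, -0.3577, 0.2052]
ee_rot: [-3.141, 0.001, -1.249]
wrist_force: [0.4, -0.1, 0.4]
width: 0.0654
time: 0.9
tool_pos: [0.3004, -0.1966, 0.2053]
ee_rot: [-3.141, 0.001, -1.248]
wrist_force: [0.3, 0.7, -0.2]
width: 0.047
time: 1.2
tool_pos: [0.2999, -0.1993, 0.2051]
ee_rot: [3.141, 0.0, -1.489]
wrist_force: [0.5, 0.3, -0.3]
width: 0.0469
t 1.2 pos [ 0.2999 -0.1993  0.2051] rpy [ 3.141  0.    -1.489] F [ 0.47  0.25 -0.26] w 0.047
shift [   0.5 -291.5   55. ] turn [0.02 0.02 0.06]
```

```bash
python3 -m jog '[[[0,0,0],[0,-150,0],0],[[0,0,0],[0,-150,0],0],[[0,0,0],[0,-150,0],0],[[0,0,0],[0,-200,0],0],[[0,0,0],[0,-250,0],0]]'
python3 -m jog '[[[0,0,0],[0,-41,0],0],[[0,0,0],[0,-41,50],0],[[0,0,0],[0,-41,80],0],[[0,0,0],[0,-41,80],0]]'
python3 go.py 0.5905 -0.176 0.076 -1.49; python3 - <<'E'
from h import *
shot("scene","s1")
E
```

```text
time: 1.7
tool_pos: [0.551, -0.1795, 0.2047]
ee_rot: [3.141, 0.0, -1.488]
wrist_force: [-0.2, 0.2, 0.5]
width: 0.047
time: 2.1
tool_pos: [0.5866, -0.1751, 0.1181]
ee_rot: [3.129, 0.006, -1.488]
wrist_force: [-0.3, 0.6, -1.1]
width: 0.0473
t 2.1 pos [ 0.5866 -0.1751  0.1181] rpy [ 3.129  0.006 -1.488] F [-0.27  0.6  -1.11] w 0.047
shift [ 1.5 -4.3 42.1] turn [0.71 0.35 0.11]
```

View pics/s1.png

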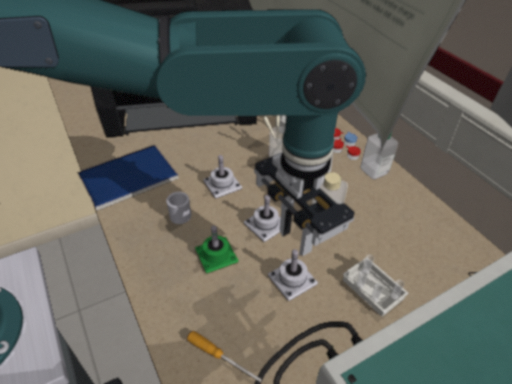

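The jaws are above the right unit, with the fingers at about (288,225) and (308,243) and the shaft just below. I'll descend and then probe to the right (tool +x).

```bash
python3 -m jog '[[[0,0,0],[0,0,0],0],[[0,0,0],[0,0,0],0]]'
python3 go.py 0.5905 -0.176 0.076 -1.49
python3 -m jog '[[[0,0,0],[0,0,10],0],[[0,0,0],[0,0,25],0],[[0,0,0],[0,0,42],0],[[0,0,0],[0,0,42],0],[[0,0,0],[0,0,42],0]]'
python3 -m jog '[[[0,0,0],[7,0,0],0],[[0,0,0],[14,0,0],0],[[0,0,0],[14,0,0],0]]'
python3 go.py 0.5905 -0.176 0.076 -1.49
```

```text
time: 2.35
tool_pos: [0.5913, -0.1772, 0.1287]
ee_rot: [-3.137, -0.002, -1.49]
wrist_force: [0.4, 0.8, 0.4]
width: 0.0469
t 2.35 pos [ 0.5913 -0.1772  0.1287] rpy [-3.137e+00 -2.000e-03 -1.490e+00] F [0.44 0.81 0.4 ] w 0.047
shift [-1.4  1.  52.7] turn [-0.27 -0.14 -0.  ]
time: 2.85
tool_pos: [0.5895, -0.1762, 0.0826]
ee_rot: [3.14, 0.001, -1.49]
wrist_force: [-0.7, 0.1, 0.3]
width: 0.0472
time: 3.15
tool_pos: [0.5917, -0.1918, 0.0844]
ee_rot: [-3.14, -0.001, -1.491]
wrist_force: [-1.4, -0.4, 0.4]
width: 0.0472
t 3.15 pos [ 0.5917 -0.1918  0.0844] rpy [-3.140e+00 -1.000e-03 -1.491e+00] F [-1.37 -0.44  0.44] w 0.047
shift [-15.8  -0.    8.3] turn [-0.08 -0.07 -0.08]
```

```bash
python3 -m jog '[[[0,0,0],[-4,0,0],0],[[0,0,0],[-4,0,9],0],[[0,0,0],[-4,0,9],0],[[0,0,0],[-2,0,9],0],[[0,0,0],[0,0,9],0]]'
for i in 1; do
python3 -m jog '[[[0,0,0],[1,0,0],0],[[0,0,0],[1,0,0],0]]'
python3 -m jog '[[[0,0,0],[1,0,0],0],[[0,0,0],[1,0,0],0]]'
python3 -m jog '[[[0,0,0],[1,0,0],0],[[0,0,0],[1,0,0],0]]'
done
python3 go.py 0.5905 -0.176 0.076 -1.49
```

```text
time: 3.65
tool_pos: [0.5912, -0.1904, 0.0744]
ee_rot: [3.141, -0.0, -1.49]
wrist_force: [0.3, 0.1, -0.2]
width: 0.0471
time: 3.85
tool_pos: [0.5914, -0.1916, 0.0747]
ee_rot: [-3.141, -0.0, -1.49]
wrist_force: [-0.3, 0.4, -0.4]
width: 0.047
time: 4.05
tool_pos: [0.5914, -0.1925, 0.0746]
ee_rot: [-3.141, -0.0, -1.49]
wrist_force: [0.3, -0.9, 0.6]
width: 0.0469
time: 4.25
tool_pos: [0.5915, -0.1931, 0.0746]
ee_rot: [-3.141, 0.0, -1.49]
wrist_force: [-0.1, 0.8, -0.2]
width: 0.047
t 4.25 pos [ 0.5915 -0.1931  0.0746] rpy [-3.141  0.    -1.49 ] F [-0.08  0.81 -0.16] w 0.047
shift [-17.1  -0.4  -1.4] turn [-0.01  0.03 -0.  ]
```

```bash
python3 -m jog '[[[0,0,0],[1,0,0],0],[[0,0,0],[1,0,0],0]]'|grep -E "pos|force"
python3 -m jog '[[[0,0,0],[1,0,0],0],[[0,0,0],[1,0,0],0]]'|grep -E "pos|force"
python3 -m jog '[[[0,0,0],[1,0,0],0],[[0,0,0],[1,0,0],0]]'|grep -E "pos|force"
python3 -m jog '[[[0,0,0],[1,0,0],0],[[0,0,0],[1,0,0],0]]'|grep -E "pos|force"
```

```text
tool_pos: [0.5916, -0.1942, 0.0746]
wrist_force: [0.0, 1.3, 0.9]
tool_pos: [0.5917, -0.1954, 0.0746]
wrist_force: [0.8, 1.1, 0.9]
tool_pos: [0.5918, -0.1965, 0.0746]
wrist_force: [-0.9, 0.9, 1.4]
tool_pos: [0.5918, -0.1969, 0.0745]
wrist_force: [-0.0, 1.8, 2.3]
```

```bash
python3 -m jog '[[[0,0,0],[1,0,0],0],[[0,0,0],[1,0,0],0]]'|grep -E "pos|force"
python3 -m jog '[[[0,0,0],[1,0,0],0],[[0,0,0],[1,0,0],0]]'|grep -E "pos|force"
python3 -m jog '[[[0,0,0],[0,0,0],0],[[0,0,0],[0,0,0],0]]'|grep -E "pos|force"
```

```text
tool_pos: [0.5918, -0.197, 0.0745]
wrist_force: [0.0, 5.6, 1.9]
tool_pos: [0.5918, -0.1971, 0.0744]
wrist_force: [-0.7, 6.5, 2.8]
tool_pos: [0.5918, -0.197, 0.0744]
wrist_force: [-0.8, 6.6, 3.0]
```

```bash
python3 - <<'E'
from h import *
im,d=shot("scene"); cv2.imwrite("pics/c1.png",cv2.resize(im[190:310,220:380,::-1],None,fx=4,fy=4))
E
```

```text
(no output)
```

View pics/c1.png

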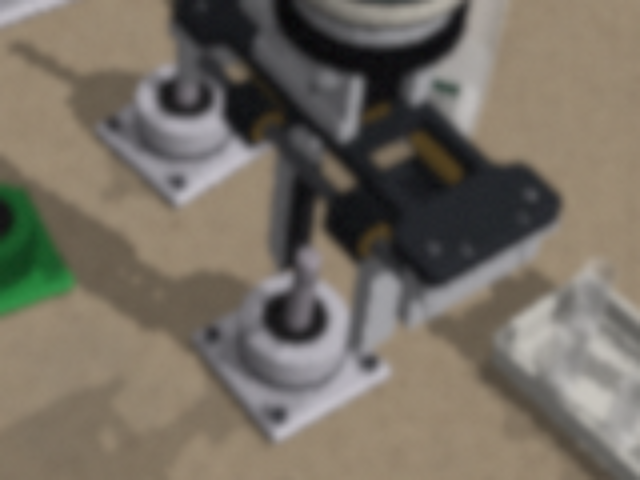

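R meets a stiff stop at about -4.4 mm at the tip (6.6 N, position held), so it is a good one. The picture agrees: the left finger sits against the slightly leaning shaft at crop (305,260). Next is M.

```bash
python3 -m jog '[[[0,0,0],[-8,0,0],0],[[0,0,0],[-8,0,0],0],[[0,0,0],[-8,0,-50],0],[[0,0,0],[-8,0,-60],0],[[0,0,0],[-8,0,-60],0]]'|grep -E "pos|force"
python3 -m jog '[[[0,0,-6.3],[0,0,0],0],[[0,0,-6.3],[0,0,0],0],[[0,0,-6.3],[0,0,0],0]]'|grep -E "pos|force"
python3 go.py 0.6157 -0.0237 0.135 -1.38
```

```text
tool_pos: [0.5932, -0.1928, 0.1381]
wrist_force: [0.1, 0.1, 0.1]
tool_pos: [0.5906, -0.1913, 0.1328]
wrist_force: [-0.0, -0.6, 0.0]
t 6.5 pos [ 0.5906 -0.1913  0.1328] rpy [ 3.139e+00  1.000e-03 -1.383e+00] F [-0.04 -0.56  0.  ] w 0.047
shift [-160.   -56.    -2.1] turn [ 0.12  0.05 -0.14]
```

```bash
python3 -m jog '[[[0,0,0],[-150,-56,0],0],[[0,0,0],[-150,-56,0],0],[[0,0,0],[-150,-56,0],0],[[0,0,0],[-150,-56,0],0],[[0,0,0],[-150,-56,0],0]]'|grep -E "pos|force"
python3 -m jog '[[[0,0,0],[0,0,15],0],[[0,0,0],[0,0,35],0],[[0,0,0],[0,0,57],0],[[0,0,0],[0,0,57],0],[[0,0,0],[0,0,57],0]]'|grep -E "pos|force"
python3 go.py 0.6157 -0.0237 0.075 -1.38
```

```text
tool_pos: [0.6177, -0.0317, 0.1337]
wrist_force: [-0.2, -0.6, -0.6]
tool_pos: [0.617, -0.0351, 0.0763]
wrist_force: [-0.4, 0.7, 0.1]
t 7.5 pos [ 0.617  -0.0351  0.0763] rpy [ 3.139  0.    -1.383] F [-0.37  0.7   0.15] w 0.047
shift [-11.4  -0.9   1.3] turn [ 0.14  0.02 -0.16]
```

```bash
python3 -m jog '[[[0,0,0],[3,0,0],0],[[0,0,0],[6,0,0],0],[[0,0,0],[6,0,0],0]]'|grep -E "pos|force"
python3 -m jog '[[[0,0,0],[1,0,0],0],[[0,0,0],[1,0,0],0]]'|grep -E "pos|force"
python3 -m jog '[[[0,0,0],[1,0,0],0],[[0,0,0],[1,0,0],0]]'|grep -E "pos|force"
python3 -m jog '[[[0,0,0],[1,0,0],0],[[0,0,0],[1,0,0],0]]'|grep -E "pos|force"
python3 -m jog '[[[0,0,0],[1,0,0],0],[[0,0,0],[1,0,0],0]]'|grep -E "pos|force"
```

```text
tool_pos: [0.6198, -0.0401, 0.0788]
wrist_force: [-0.8, 0.3, -0.5]
tool_pos: [0.6194, -0.0404, 0.0779]
wrist_force: [0.8, 0.5, 0.5]
tool_pos: [0.6194, -0.0411, 0.0776]
wrist_force: [0.1, 0.6, -0.1]
tool_pos: [0.6196, -0.0422, 0.0776]
wrist_force: [0.5, 0.4, 1.4]
tool_pos: [0.6198, -0.0433, 0.0775]
wrist_force: [0.7, 0.5, 1.1]
```

```bash
python3 -m jog '[[[0,0,0],[1,0,0],0],[[0,0,0],[1,0,0],0]]'|grep -E "pos|force"
python3 -m jog '[[[0,0,0],[1,0,0],0],[[0,0,0],[1,0,0],0]]'|grep -E "pos|force"
python3 -m jog '[[[0,0,0],[1,0,0],0],[[0,0,0],[1,0,0],0]]'|grep -E "pos|force"
python3 -m jog '[[[0,0,0],[0.7,0,0],0],[[0,0,0],[0.7,0,0],0]]'|grep -E "pos|force"
```

```text
tool_pos: [0.6199, -0.0438, 0.0775]
wrist_force: [-0.8, 2.3, 0.1]
tool_pos: [0.6199, -0.0439, 0.0774]
wrist_force: [0.0, 4.1, 1.8]
tool_pos: [0.62, -0.044, 0.0774]
wrist_force: [-0.8, 6.5, 1.8]
tool_pos: [0.62, -0.044, 0.0774]
wrist_force: [-0.2, 8.6, 2.4]
```

M also stops early (about 3 to 4 mm, rising to 8.6 N), so L should be the worn one.

```bash
python3 -m jog '[[[0,0,0],[-8,0,0],0],[[0,0,0],[-8,0,0],0],[[0,0,0],[-8,0,-50],0],[[0,0,0],[-8,0,-60],0],[[0,0,0],[-8,0,-60],0]]'|grep -E "pos|force"
python3 -m jog '[[[0,0,6],[0,0,0],0],[[0,0,10.9],[0,0,0],0],[[0,0,10.9],[0,0,0],0]]'|grep -E "pos|force"
python3 go.py 0.587 0.142 0.135 -1.571
```

```text
tool_pos: [0.621, -0.0401, 0.1411]
wrist_force: [-0.1, -0.3, 0.4]
tool_pos: [0.6181, -0.0395, 0.1356]
wrist_force: [-0.0, 0.6, 0.3]
t 10.2 pos [ 0.6181 -0.0395  0.1356] rpy [ 3.139 -0.    -1.571] F [-0.04  0.62  0.33] w 0.047
shift [-181.5   31.1    0.6] turn [ 0.15 -0.03  0.02]
```

```bash
python3 -m jog '[[[0,0,0],[-172,31,0],0],[[0,0,0],[-172,31,0],0],[[0,0,0],[-172,31,0],0],[[0,0,0],[-172,31,0],0],[[0,0,0],[-172,31,0],0]]'|grep -E "pos|force"
python3 -m jog '[[[0,0,0],[0,0,15],0],[[0,0,0],[0,0,35],0],[[0,0,0],[0,0,60],0],[[0,0,0],[0,0,60],0],[[0,0,0],[0,0,60],0]]'|grep -E "pos|force"
python3 -m jog '[[[0,0,0],[3,0,0],0],[[0,0,0],[6,0,0],0],[[0,0,0],[6,0,0],0]]'|grep -E "pos|force"
python3 -m jog '[[[0,0,0],[1,0,0],0],[[0,0,0],[2,0,0],0],[[0,0,0],[2,0,0],0]]'|grep -E "pos|force"
python3 -m jog '[[[0,0,0],[1,0,0],0],[[0,0,0],[1,0,0],0]]'|grep -E "pos|force"
python3 -m jog '[[[0,0,0],[1,0,0],0],[[0,0,0],[1,0,0],0]]'|grep -E "pos|force"
```

```text
tool_pos: [0.5866, 0.1361, 0.1363]
wrist_force: [1.0, 0.7, 0.0]
tool_pos: [0.5874, 0.1313, 0.076]
wrist_force: [-0.7, 0.0, -0.4]
tool_pos: [0.5887, 0.1264, 0.0788]
wrist_force: [-0.5, -0.3, 0.3]
tool_pos: [0.5882, 0.1251, 0.0779]
wrist_force: [1.0, 1.3, 0.5]
tool_pos: [0.5879, 0.124, 0.0776]
wrist_force: [0.7, 0.7, 1.3]
tool_pos: [0.5879, 0.1229, 0.0774]
wrist_force: [0.1, 1.1, 0.9]
```

```bash
python3 -m jog '[[[0,0,0],[1,0,0],0],[[0,0,0],[1,0,0],0]]'|grep -E "pos|force"
python3 -m jog '[[[0,0,0],[1,0,0],0],[[0,0,0],[1,0,0],0]]'|grep -E "pos|force"
python3 -m jog '[[[0,0,0],[1,0,0],0],[[0,0,0],[1,0,0],0]]'|grep -E "pos|force"
python3 -m jog '[[[0,0,0],[1,0,0],0],[[0,0,0],[1,0,0],0]]'|grep -E "pos|force"
python3 -m jog '[[[0,0,0],[1,0,0],0],[[0,0,0],[1,0,0],0]]'|grep -E "pos|force"
```

```text
tool_pos: [0.5878, 0.1218, 0.0774]
wrist_force: [-0.5, 1.1, 1.0]
tool_pos: [0.5878, 0.1208, 0.0774]
wrist_force: [-0.8, -0.0, 1.4]
tool_pos: [0.5878, 0.1198, 0.0774]
wrist_force: [0.1, 0.4, 0.9]
tool_pos: [0.5878, 0.1188, 0.0774]
wrist_force: [1.1, 0.4, 0.5]
tool_pos: [0.5878, 0.1178, 0.0774]
wrist_force: [0.5, 0.4, 0.4]
```

```bash
python3 -m jog '[[[0,0,0],[1,0,0],0],[[0,0,0],[1,0,0],0]]'|grep -E "pos|force"
python3 -m jog '[[[0,0,0],[1,0,0],0],[[0,0,0],[1,0,0],0]]'|grep -E "pos|force"
python3 -m jog '[[[0,0,0],[1,0,0],0],[[0,0,0],[1,0,0],0]]'|grep -E "pos|force"
python3 -m jog '[[[0,0,0],[1,0,0],0],[[0,0,0],[1,0,0],0]]'|grep -E "pos|force"
python3 -m jog '[[[0,0,0],[1,0,0],0],[[0,0,0],[1,0,0],0]]'|grep -E "pos|force"
```

```text
tool_pos: [0.5878, 0.1168, 0.0774]
wrist_force: [1.0, -0.1, 0.3]
tool_pos: [0.5878, 0.1161, 0.0774]
wrist_force: [0.4, 2.3, -0.2]
tool_pos: [0.5879, 0.1158, 0.0774]
wrist_force: [0.1, 2.8, -0.5]
tool_pos: [0.5878, 0.1157, 0.0773]
wrist_force: [1.0, 5.8, -1.7]
tool_pos: [0.5878, 0.1156, 0.0773]
wrist_force: [1.5, 8.8, -1.5]
```

L passes the good range and stops at about -10.5 mm, so it is the worn one. Now I rock it left.

```bash
python3 -m jog '[[[0,0,0],[-15,0,0],0],[[0,0,0],[-35,0,0],0],[[0,0,0],[-35,0,0],0]]'|grep -E "pos|force"
python3 -m jog '[[[0,0,0],[-1.5,0,0],0],[[0,0,0],[-3,0,0],0],[[0,0,0],[-4.5,0,0],0],[[0,0,0],[-6,0,0],0],[[0,0,0],[-6,0,0],0]]'|grep -E "pos|force"
python3 -m jog '[[[0,0,0],[-1.5,0,0],0],[[0,0,0],[-3,0,0],0],[[0,0,0],[-4.5,0,0],0],[[0,0,0],[-6,0,0],0],[[0,0,0],[-6,0,0],0]]'|grep -E "pos|force"
```

```text
tool_pos: [0.5876, 0.1492, 0.0775]
wrist_force: [-0.1, 0.6, -0.0]
tool_pos: [0.5879, 0.1535, 0.0776]
wrist_force: [-0.6, -1.4, -0.0]
tool_pos: [0.5879, 0.1604, 0.0774]
wrist_force: [0.8, -0.4, -0.9]
```

```bash
python3 -m jog '[[[0,0,0],[-1.5,0,0],0],[[0,0,0],[-3,0,0],0],[[0,0,0],[-4.5,0,0],0],[[0,0,0],[-6,0,0],0],[[0,0,0],[-6,0,0],0]]'|grep -E "pos|force"
python3 -m jog '[[[0,0,0],[-1,0,0],0],[[0,0,0],[-1,0,0],0]]'|grep -E "pos|force"
python3 -m jog '[[[0,0,0],[-1,0,0],0],[[0,0,0],[-1,0,0],0]]'|grep -E "pos|force"
python3 -m jog '[[[0,0,0],[-1,0,0],0],[[0,0,0],[-1,0,0],0]]'|grep -E "pos|force"
python3 -m jog '[[[0,0,0],[-1,0,0],0],[[0,0,0],[-1,0,0],0]]'|grep -E "pos|force"
```

```text
tool_pos: [0.5878, 0.1663, 0.0774]
wrist_force: [0.4, -0.6, 0.9]
tool_pos: [0.5878, 0.1671, 0.0774]
wrist_force: [0.5, -0.1, 0.6]
tool_pos: [0.5878, 0.1681, 0.0774]
wrist_force: [-0.5, -1.0, 0.9]
tool_pos: [0.5878, 0.1691, 0.0774]
wrist_force: [0.0, -1.0, 0.6]
tool_pos: [0.5878, 0.1701, 0.0774]
wrist_force: [-0.3, -0.6, 1.3]
```

```bash
python3 -m jog '[[[0,0,0],[-1,0,0],0],[[0,0,0],[-1,0,0],0]]'|grep -E "pos|force"
python3 -m jog '[[[0,0,0],[-1,0,0],0],[[0,0,0],[-1,0,0],0]]'|grep -E "pos|force"
python3 -m jog '[[[0,0,0],[-1,0,0],0],[[0,0,0],[-1,0,0],0]]'|grep -E "pos|force"
python3 -m jog '[[[0,0,0],[-1,0,0],0],[[0,0,0],[-1,0,0],0]]'|grep -E "pos|force"
```

```text
tool_pos: [0.5878, 0.1711, 0.0774]
wrist_force: [-0.6, -0.9, -0.4]
tool_pos: [0.5877, 0.1721, 0.0774]
wrist_force: [-0.7, -1.2, 0.7]
tool_pos: [0.5878, 0.1731, 0.0773]
wrist_force: [-0.2, -0.6, 0.1]
tool_pos: [0.5878, 0.1736, 0.0773]
wrist_force: [-0.1, -2.1, 0.1]
```

```bash
python3 -m jog '[[[0,0,0],[-1,0,0],0],[[0,0,0],[-1,0,0],0]]'|grep -E "pos|force"
python3 -m jog '[[[0,0,0],[-1,0,0],0],[[0,0,0],[-1,0,0],0]]'|grep -E "pos|force"
python3 - <<'E'
from h import *
im,d=shot("scene"); cv2.imwrite("pics/c2.png",cv2.resize(im[130:240,160:300,::-1],None,fx=5,fy=5))
E
```

```text
tool_pos: [0.5878, 0.1738, 0.0772]
wrist_force: [0.1, -4.9, -0.7]
tool_pos: [0.5878, 0.1739, 0.0772]
wrist_force: [0.2, -8.0, -1.2]
```

View pics/c2.png

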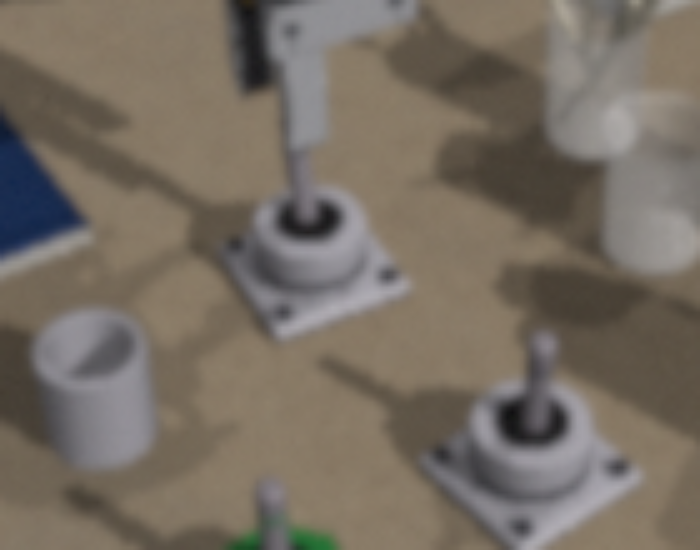

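The finger at crop (305,130) holds L's shaft leaning clearly left, on the left stop. Now I rock it back to the right.

```bash
python3 -m jog '[[[0,0,0],[15,0,0],0],[[0,0,0],[34,0,0],0],[[0,0,0],[34,0,0],0]]'|grep -E "pos|force"
python3 -m jog '[[[0,0,0],[1.5,0,0],0],[[0,0,0],[3,0,0],0],[[0,0,0],[4.5,0,0],0],[[0,0,0],[6,0,0],0],[[0,0,0],[8,0,0],0]]'|grep -E "pos|force"
python3 -m jog '[[[0,0,0],[1.5,0,0],0],[[0,0,0],[3,0,0],0],[[0,0,0],[4.5,0,0],0],[[0,0,0],[6,0,0],0],[[0,0,0],[8,0,0],0]]'|grep -E "pos|force"
python3 -m jog '[[[0,0,0],[1.5,0,0],0],[[0,0,0],[3,0,0],0],[[0,0,0],[4.5,0,0],0],[[0,0,0],[5,0,0],0],[[0,0,0],[5,0,0],0]]'|grep -E "pos|force"
```

```text
tool_pos: [0.5881, 0.1409, 0.0778]
wrist_force: [0.4, 0.8, -0.3]
tool_pos: [0.588, 0.1346, 0.0777]
wrist_force: [0.7, 0.3, 0.1]
tool_pos: [0.5879, 0.1259, 0.0775]
wrist_force: [0.8, 1.2, 0.5]
tool_pos: [0.5879, 0.1207, 0.0774]
wrist_force: [-0.3, 0.5, 0.8]
```

```bash
python3 -m jog '[[[0,0,0],[1,0,0],0],[[0,0,0],[2,0,0],0],[[0,0,0],[3,0,0],0],[[0,0,0],[4,0,0],0],[[0,0,0],[4,0,0],0]]'|grep -E "pos|force"
python3 -m jog '[[[0,0,0],[1,0,0],0],[[0,0,0],[1,0,0],0]]'|grep -E "pos|force"
python3 -m jog '[[[0,0,0],[1,0,0],0],[[0,0,0],[1,0,0],0]]'|grep -E "pos|force"
python3 -m jog '[[[0,0,0],[1,0,0],0],[[0,0,0],[1,0,0],0]]'|grep -E "pos|force"
```

```text
tool_pos: [0.5878, 0.1167, 0.0773]
wrist_force: [0.1, -0.2, 0.1]
tool_pos: [0.5878, 0.1161, 0.0773]
wrist_force: [1.0, 1.3, 0.1]
tool_pos: [0.5878, 0.1159, 0.0773]
wrist_force: [1.2, 4.1, -1.1]
tool_pos: [0.5878, 0.1157, 0.0773]
wrist_force: [1.9, 6.4, -1.3]
```

```bash
python3 -m jog '[[[0,0,0],[1,0,0],0],[[0,0,0],[1,0,0],0]]'|grep -E "pos|force"
python3 -m jog '[[[0,0,0],[-8,0,0],0],[[0,0,0],[-8,0,0],0],[[0,0,0],[-8,0,-50],0],[[0,0,0],[-8,0,-75],0],[[0,0,0],[-8,0,-75],0]]'|grep -E "pos|force"
python3 go.py 0.4587 0.0935 0.15 -1.571
```

```text
tool_pos: [0.5878, 0.1156, 0.0772]
wrist_force: [1.6, 8.1, -1.6]
tool_pos: [0.5907, 0.1203, 0.1582]
wrist_force: [1.1, 0.4, 0.2]
t 21.65 pos [0.5907 0.1203 0.1582] rpy [-3.131e+00 -1.000e-03 -1.571e+00] F [1.08 0.43 0.2 ] w 0.047
shift [ 26.8 132.1   6.9] turn [-0.58 -0.04  0.  ]
```

```bash
python3 -m jog '[[[0,0,0],[27,132,0],-1],[[0,0,0],[27,132,0],-1],[[0,0,0],[27,132,0],-1],[[0,0,0],[27,132,0],-1],[[0,0,0],[27,132,0],-1]]'|grep -E "pos|force"
python3 -m jog '[[[0,0,0],[0,0,0],-1],[[0,0,0],[0,0,0],-1]]'|grep -E "pos|force|width"
python3 go.py 0.4587 0.0935 0.021 -1.571
python3 - <<'E'
from h import *
im,d=shot("top"); cv2.imwrite("pics/c3.png",cv2.resize(im[180:330,150:300,::-1],None,fx=4,fy=4))
P=cloud("top",d).reshape(-1,3)
for c in((.587,.143),(.616,-.023),(.5905,-.176)):
    A=P[np.hypot(P[:,0]-c[0],P[:,1]-c[1])<.035]
    for lo,hi in((.03,.042),(.08,.1)):
        B=A[(A[:,2]>lo)&(A[:,2]<hi)]
        if len(B)>3: print(c,lo,len(B),cv2.minAreaRect(B[:,:2].astype(np.float32))[:2])
E
```

```text
tool_pos: [0.4554, 0.0933, 0.1517]
wrist_force: [-0.0, 0.2, -0.2]
tool_pos: [0.4569, 0.0939, 0.1522]
wrist_force: [-0.6, -0.8, 0.3]
width: 0.0934
t 22.35 pos [0.4569 0.0939 0.1522] rpy [ 3.141 -0.    -1.57 ] F [-0.64 -0.82  0.3 ] w 0.093
shift [  0.3  -1.9 131.2] turn [ 0.01 -0.02  0.03]
(0.587, 0.143) 0.03 347 ((0.5871362686157227, 0.14388088881969452), (0.05198204517364502, 0.0518886037170887))
(0.587, 0.143) 0.08 23 ((0.5874462723731995, 0.13202720880508423), (0.010028127580881119, 0.009227657690644264))
(0.616, -0.023) 0.03 336 ((0.6163763403892517, -0.022484075278043747), (0.05155615881085396, 0.05279623344540596))
(0.616, -0.023) 0.08 23 ((0.6173558831214905, -0.02690352126955986), (0.009495042264461517, 0.009371092543005943))
(0.5905, -0.176) 0.03 331 ((0.5910362601280212, -0.17609959840774536), (0.05158750340342522, 0.0518246553838253))
(0.5905, -0.176) 0.08 27 ((0.5912294387817383, -0.17976363003253937), (0.0107847535982728, 0.009094350971281528))
```

View pics/c3.png

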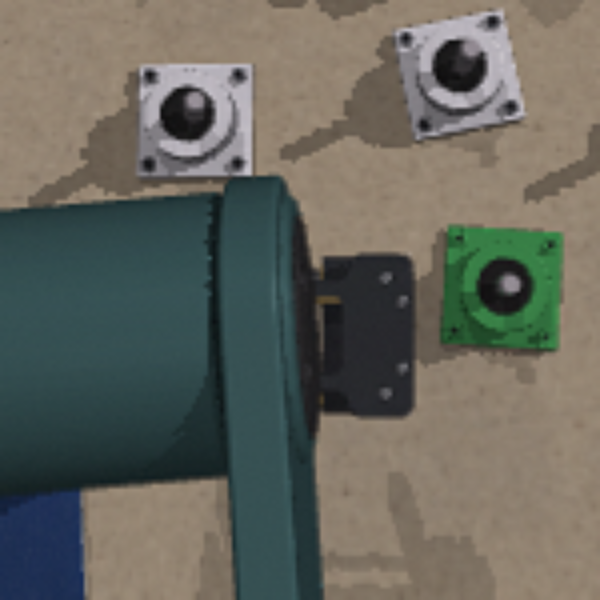

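The top view shows L leaning right by 11.9 mm at (192,105), M by 4.5 mm and R by 3.7 mm, so all three lean right. Next I grasp the sleeve.

```bash
python3 -m jog '[[[0,0,0],[0,-2,50],-1],[[0,0,0],[0,-2,100],-1],[[0,0,0],[0,-2,120],-1],[[0,0,0],[0,-2,131],-1],[[0,0,0],[0,-2,131],-1]]'|grep -E "pos|force"
python3 -m jog '[[[0,0,0],[0,0,0],1],[[0,0,0],[0,0,0],1],[[0,0,0],[0,0,0],1],[[0,0,0],[0,0,0],1],[[0,0,0],[0,0,0],1]]'|grep -E "pos|force|width"
python3 -m jog '[[[0,0,0],[0,0,0],1],[[0,0,0],[0,0,0],1]]'|grep -E "pos|force|width"
python3 -m jog '[[[0,0,0],[0,0,-20],1],[[0,0,0],[0,0,-60],1],[[0,0,0],[0,0,-105],1],[[0,0,0],[0,0,-105],1],[[0,0,0],[0,0,-105],1]]'|grep -E "pos|force|width"
python3 go.py 0.587 0.1395 0.125 -1.571
```

```text
tool_pos: [0.4573, 0.0939, 0.02]
wrist_force: [0.1, -0.5, 0.3]
tool_pos: [0.4583, 0.0939, 0.0221]
wrist_force: [0.2, -0.1, -0.7]
width: 0.0575
tool_pos: [0.458, 0.094, 0.0218]
wrist_force: [-0.1, -0.7, 2.3]
width: 0.0493
tool_pos: [0.4584, 0.0939, 0.1273]
wrist_force: [-0.5, 0.0, -1.5]
width: 0.049
t 24.1 pos [0.4584 0.0939 0.1273] rpy [-3.139  0.    -1.57 ] F [-0.46  0.04 -1.54] w 0.049
shift [ -45.6 -128.6    2.6] turn [-0.13  0.    0.03]
```

```bash
python3 -m jog '[[[0,0,0],[0,0,0],1],[[0,0,0],[-45.5,-128.5,0],1],[[0,0,0],[-45.5,-128.5,0],1],[[0,0,0],[-45.5,-128.5,0],1],[[0,0,0],[-45.5,-128.5,0],1]]'|grep -E "pos|force|width"
python3 -m jog '[[[0,0,0],[0,0,0],1],[[0,0,0],[0,0,0],1],[[0,0,0],[0,0,0],1]]'|grep -E "pos|force|width"
python3 go.py 0.587 0.1395 0.125 -1.571
python3 - <<'E'
from h import *
im,d=shot("scene"); cv2.imwrite("pics/c4.png",cv2.resize(im[90:220,160:300,::-1],None,fx=4.5,fy=4.5))
P=cloud("scene",d).reshape(-1,3); A=P[np.hypot(P[:,0]-.587,P[:,1]-.14)<.027]; 
for lo,hi in((.108,.118),(.118,.135),(.135,.157)):
    B=A[(A[:,2]>lo)&(A[:,2]<hi)]
    if len(B)>8:
        q=np.c_[2*B[:,:2],np.ones(len(B))]; s=np.linalg.lstsq(q,(B[:,:2]**2).sum(1),rcond=None)[0]; print(lo,len(B),s[:2],np.sqrt(s[2]+s[:2]@s[:2]))
E
```

```text
tool_pos: [0.5878, 0.1403, 0.1214]
wrist_force: [0.1, -0.2, -1.5]
width: 0.0493
tool_pos: [0.5852, 0.1391, 0.1263]
wrist_force: [0.6, 0.3, -1.6]
width: 0.0489
t 24.9 pos [0.5852 0.1391 0.1263] rpy [ 3.141 -0.    -1.571] F [ 0.56  0.27 -1.65] w 0.049
shift [-0.4 -1.8  1.3] turn [ 0.04 -0.02  0.02]
0.108 53 [0.58585229 0.13980879] 0.0252667538585314
0.118 63 [0.5845696  0.13688717] 0.022556681607939274
0.135 136 [0.58444607 0.13647168] 0.022247332180131568
```

View pics/c4.png

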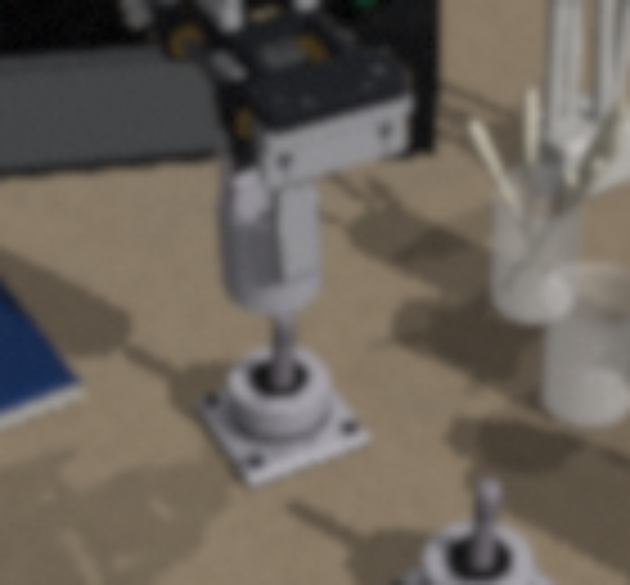

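The sleeve hangs over the leaning shaft at crop (285,320), with the tip apparently inside its outline. I'll correct x by about 2 mm and lower it gently.

```bash
python3 -m jog '[[[0,0,0],[0,-2,6],1],[[0,0,0],[0,-2,12],1],[[0,0,0],[0,-2,18],1],[[0,0,0],[0,-2,24],1],[[0,0,0],[0,-2,24],1]]'|grep -E "pos|force"
python3 -m jog '[[[0,0,0],[0,0,8],1],[[0,0,0],[0,0,16],1],[[0,0,0],[0,0,24],1],[[0,0,0],[0,0,24],1],[[0,0,0],[0,0,24],1]]'|grep -E "pos|force"
python3 -m jog '[[[0,0,0],[0,0,5],1],[[0,0,0],[0,0,10],1],[[0,0,0],[0,0,14],1],[[0,0,0],[0,0,14],1],[[0,0,0],[0,0,14],1]]'|grep -E "pos|force"
python3 go.py 0.587 0.1395 0.058 -1.571
```

```text
tool_pos: [0.5874, 0.1393, 0.1007]
wrist_force: [0.0, 0.3, -0.9]
tool_pos: [0.5881, 0.1394, 0.0779]
wrist_force: [0.5, 0.2, -0.5]
tool_pos: [0.5882, 0.1394, 0.0642]
wrist_force: [-0.6, -0.0, -0.9]
t 26.45 pos [0.5882 0.1394 0.0642] rpy [ 3.141 -0.    -1.57 ] F [-0.59 -0.   -0.88] w 0.049
shift [-0.1  1.2  6.2] turn [ 0.02 -0.01  0.03]
```

```bash
python3 -m jog '[[[0,0,0],[-1,1,2],1],[[0,0,0],[-1,1,4],1],[[0,0,0],[-1,1,4],1]]'|grep -E "pos|force"
python3 -m jog '[[[0,0,0],[0,0,1],1],[[0,0,0],[0,0,1],1]]'|grep -E "pos|force"
python3 -m jog '[[[0,0,0],[0,0,1],1],[[0,0,0],[0,0,1],1]]'|grep -E "pos|force"
python3 -m jog '[[[0,0,0],[0,0,1],1],[[0,0,0],[0,0,1],1]]'|grep -E "pos|force"
```

```text
tool_pos: [0.5871, 0.1405, 0.0601]
wrist_force: [-0.4, -1.0, -0.4]
tool_pos: [0.5873, 0.1404, 0.0593]
wrist_force: [-0.4, -0.2, -1.8]
tool_pos: [0.5873, 0.1404, 0.0583]
wrist_force: [0.1, -0.2, -0.3]
tool_pos: [0.5875, 0.1404, 0.0578]
wrist_force: [0.2, 0.0, 0.0]
```

```bash
python3 -m jog '[[[0,0,0],[0,0,0.7],1],[[0,0,0],[0,0,0.7],1]]'|grep -E "pos|force"
python3 -m jog '[[[0,0,0],[0,0,0.7],1],[[0,0,0],[0,0,0.7],1]]'|grep -E "pos|force"
```

```text
tool_pos: [0.5875, 0.1405, 0.0578]
wrist_force: [-1.8, -0.9, 4.5]
tool_pos: [0.5876, 0.1404, 0.0578]
wrist_force: [-4.0, -1.6, 6.5]
```

Seated: z stopped at 0.0578 while the force rose. I'll relax the load, open, rise straight up and move off.

```bash
python3 -m jog '[[[0,0,0],[0,0,-1.2],1],[[0,0,0],[0,0,-1.2],0.1],[[0,0,0],[0,0,-1.2],-0.3],[[0,0,0],[0,0,-1.2],-0.8],[[0,0,0],[0,0,-1.2],-0.8]]'|grep -E "pos|force|width"
python3 -m jog '[[[0,0,0],[0,0,0],-0.8],[[0,0,0],[0,0,0],-0.8],[[0,0,0],[0,0,0],-0.8]]'|grep -E "pos|force|width"
python3 -m jog '[[[0,0,0],[0,0,-15],-0.8],[[0,0,0],[0,0,-40],-0.8],[[0,0,0],[0,0,-90],-0.8],[[0,0,0],[0,0,-120],-0.8],[[0,0,0],[0,0,-120],-0.8]]'|grep -E "pos|force|width"
python3 -m jog '[[[0,0,0],[0,50,0],-0.8],[[0,0,0],[0,100,0],-0.8],[[0,0,0],[0,150,0],-0.8],[[0,0,0],[0,200,0],-0.8],[[0,0,0],[0,200,0],-0.8]]'|grep -E "pos|force|width"
python3 - <<'E'
from h import *
for n in("top","scene"):
    im,d=shot(n)
    b=im[165:290,150:360] if n=="top" else im[130:310,150:340]
    cv2.imwrite(f"pics/f_{n}.png",cv2.resize(b[:,:,::-1],None,fx=3.5,fy=3.5))
    P=cloud(n,d).reshape(-1,3)
    for c in((.587,.143),(.616,-.023),(.5905,-.176)):
        A=P[np.hypot(P[:,0]-c[0],P[:,1]-c[1])<.04]
        for lo,hi in((.03,.042),(.08,.1)):
            B=A[(A[:,2]>lo)&(A[:,2]<hi)]
            if len(B)>3: print(n,c,lo,len(B),np.round(cv2.minAreaRect(B[:,:2].astype(np.float32))[:2],4).tolist(),B[:,2].max().round(4))
print(robot.get_obs()["time"])
E
```

```text
tool_pos: [0.5872, 0.1404, 0.0565]
wrist_force: [0.6, -0.2, 0.5]
width: 0.0697
tool_pos: [0.5873, 0.1404, 0.0571]
wrist_force: [0.2, 0.1, -0.2]
width: 0.0847
tool_pos: [0.5908, 0.141, 0.1858]
wrist_force: [-0.3, 0.4, 0.0]
width: 0.0847
tool_pos: [0.3814, 0.1402, 0.176]
wrist_force: [0.1, 0.7, 0.1]
width: 0.0845
top (0.587, 0.143) 0.03 143 [[0.5826, 0.1434], [0.0446, 0.0467]] 0.0417
top (0.587, 0.143) 0.08 185 [[0.5874, 0.1396], [0.048, 0.0488]] 0.0952
top (0.616, -0.023) 0.03 333 [[0.6163, -0.0225], [0.0515, 0.0519]] 0.0419
top (0.616, -0.023) 0.08 23 [[0.6175, -0.0268], [0.0093, 0.0094]] 0.0922
top (0.5905, -0.176) 0.03 334 [[0.5911, -0.1756], [0.0518, 0.0534]] 0.0414
top (0.5905, -0.176) 0.08 27 [[0.5906, -0.18], [0.0102, 0.0105]] 0.0938
scene (0.587, 0.143) 0.03 76 [[0.5786, 0.1331], [0.0293, 0.0534]] 0.0414
scene (0.587, 0.143) 0.08 209 [[0.5868, 0.1384], [0.0504, 0.0465]] 0.0921
scene (0.616, -0.023) 0.03 325 [[0.6163, -0.0237], [0.0523, 0.0526]] 0.0412
scene (0.616, -0.023) 0.08 34 [[0.6163, -0.0282], [0.0099, 0.0107]] 0.0904
scene (0.5905, -0.176) 0.03 445 [[0.5907, -0.1759], [0.0527, 0.0507]] 0.0418
scene (0.5905, -0.176) 0.08 43 [[0.5909, -0.1809], [0.0103, 0.0115]] 0.091
29.65
```

View pics/f_top.png

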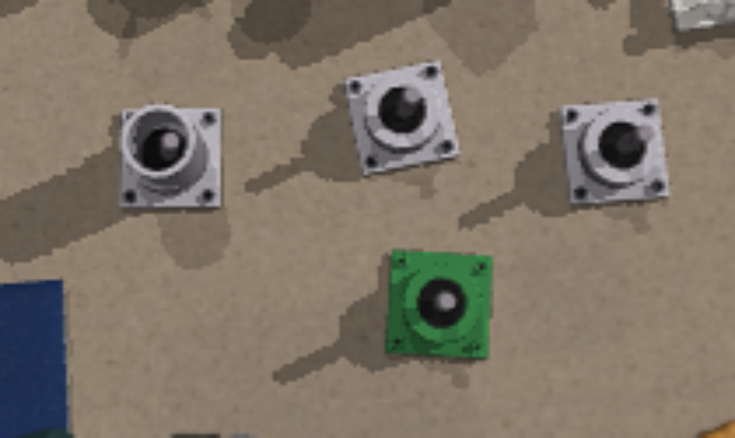

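View pics/f_scene.png

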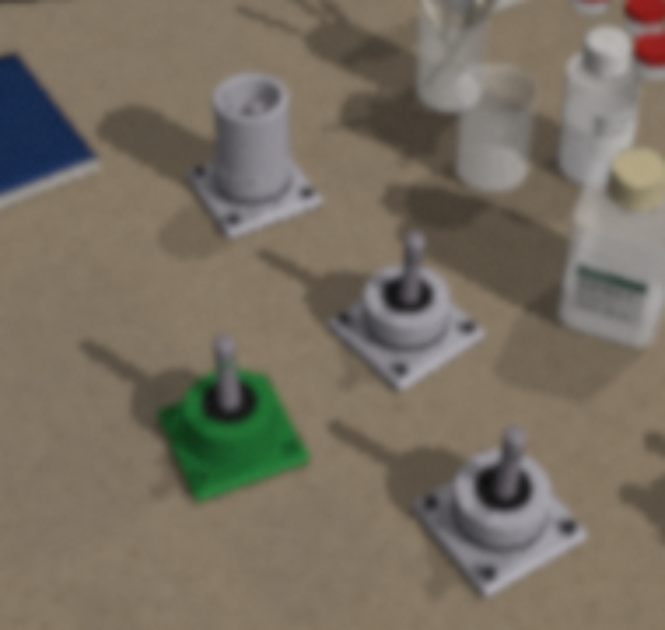

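The sleeve stands square on L's housing at top-crop (163,143), about 4 mm off centre towards the lean. All three shafts lean right, the gripper is clear, and the bottle and beaker look undisturbed.

```bash
python3 -c "
from bench import close_job
print(close_job())"
```

```text
the job is handed in; nothing more can be done
None
```

The worn bearing was the robot's leftmost unit. The sleeve now stands released over its leaning shaft, and the job is handed in at about 30 s of the 72 s limit. No verdict was reported.

- **Finding it:** I pushed each shaft to its right stop. The right and middle units stopped about 4–5 mm off upright at the tip. The left one went to about 12 mm, with roughly 27 mm of tip travel between its stops. I then rocked it to its left stop and back to the right one.
- **Forces:** The highest pushing force I read was about 9 N, against the 20 N limit. Readings came only at the end of each short move, so a brief peak in between would not have shown.
- **Sleeve:** The top sits at about 90–92 mm and looks upright in both views; I did not measure the tilt. Its axis is about 4 mm off the housing's, towards the lean (limit 9 mm). I left that offset deliberately to keep clear of the shaft.
- **Final lean:** The middle tip reads about 4.4 mm to the right and the right tip 4.4–5 mm. The worn tip read 11.9 mm before the sleeve went on. Afterwards I could only see it leaning right inside the bore, not measure it.
- **Bystanders:** The bottle and beaker look undisturbed in the final scene view, but I did not measure their positions again.
- **Disagreement:** The two cameras differed by about 3 mm in y on the left housing. I used the top view because it matched where the shafts met their stops.

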